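# Put the setting rings back on their graded post stand

## Robot

A 6-joint arm with a two-finger parallel gripper is mounted at the origin on a cart in front of the work surface, level with it; the furniture and walls round the work are solid. World frame = base frame: x ahead of the robot, y to its left, z up, the work surface at z = 0. Lengths are in mm, angles in rad, forces in N, time in s.
With the tool pointing down it reaches from about 275 to 850 mm from the base axis. Payload 19 kg.
Tool frame: the origin (TCP) lies on the mounting face of the last link; the fingertips stand 173 mm ahead of it and the grasp point (between the pads) lies 155 mm ahead of it; z points along the fingers, y is the direction in which the jaws open and shut (so a half turn about z gives the same grasp; the last joint's range is limited). The gripper opens to 85 mm and grips with 20 to 120 N. Pads are 22 mm wide; open, the fingers measure 114 mm over their backs; the gripper's body (76 mm by 85 mm) begins 54 mm behind the grasp point. The pads swing forward as they close: fully open they stand 13 mm farther back than shut.
Start: joints at [-0.134, 0.15, 1.437, -0, 1.554, -0.134], TCP at [574.988, -0.018, 404.667] pointing down, gripper open.
Joint ranges: [-2.8, 2.8], [-0.68, 2.1], [0.12, 2.68], [-1.39, 4.53], [0.16, 2.79], [-2.81, 2.81]. Speed limits (rad/s): [1.89, 1.89, 2.22, 3.01, 3.01, 3.01].

## Interface

Orientations are given as a unit quaternion [w, x, y, z].
In Python, from plant import env gives the robot as it stands.
- The arm moves only by the shell command python3 -m jog 'ROWS' [FORCE]. ROWS is JSON, a list of rows, each an object with "gripper": the closure in counts, from 0 (fully open) to 255 (shut); "travel": the shift along the tool's x, y, z in m, a list of three; "twist": the turn about the tool's z in degrees. A call has 1 to 5 rows; each row shifts and turns the pose as measured when the row begins, along the tool's axes as they then stand; what a row does not reach is not made up. A row lasts 1/8 s, in which the tool goes at most 62.5 mm and 10.7 degrees, less where a joint would pass 70% of its speed; a pose out of reach is approached as far as the arm can. A call with a gripper value outside its range is refused whole. The fingers move at their own pace and stop on an object; FORCE is the grip in N (left out, the last holds). Time passes only in rows, so rows that do not move let the fingers close. It gives the time, the measured TCP pose, the force and the opening at its end, in the units of the state.
- env.observe(): the state, without advancing time (a new reading comes with each control period).
- env.camera(name): name is "scene" or "side" or "wrist"; returns a dict with "image" (384x512x3 uint8, red, green, blue), "z_map" (384x512 float32, mm along the optical axis (not along the pixel's ray), 0 where there is no reading), "fx", "fy", "cx", "cy" (pixels), "D" ([k1, k2, p1, p2, k3] as OpenCV has them; the pictures are not rectified), "xyz" and "rotation" of the camera in the world. Camera axes: x right, y down, z forward; pixel columns grow to the right and rows downward; lengths in mm; the calibration is good to about 2 mm. A picture is of the moment at which its call begins.
- env.close_job(): hands the job in, once; it reports no verdict.
Trained networks look in a picture, given as the dict that the camera call returned (one of the last four; its "shot" number tells which), for a name from the list of things; names that differ only in an ending like _2 or _b are one class to them, and where a whole thing is asked for, a point or a joint stands for the part that bears it (a point fixed in the world has none). Each returns a list of dicts, best first, with "confidence" (0 to 1); they miss things now and then, are a little off and sometimes report something else, mostly with a low value. They report only what shows in the picture. A call takes as long as a camera call. They do not tell look-alikes from the thing itself.
- env.find_in(label, picture): "rect" ([left, top, right, bottom] as shares, 0 to 1, of the picture: columns of its width, rows of its height, round what is visible of it).
- env.place_of(label, picture): "xy" ([column, row] as shares, 0 to 1, of the picture: columns of its width, rows of its height: a listed point, or the origin of a listed thing).
The state is a dict: "time": time; "joint_pos": joint angles; "joint_vel": joint speeds; "joint_efforts": joint torques, N m; "tcp_pos": TCP position; "tool_rot": TCP orientation; "contact_force": force on the tool from outside, world axes, zero at the start; "torque": the same for the moment, N m; "width": finger opening in mm.
Only numpy, scipy, OpenCV 4.12 (cv2) and the standard library are available. Lean on these libraries where they do the work, as an engineer would, in place of code of your own. Each camera call takes 0.05 s, during which the arm holds its last target. There are 200 camera calls.

## Task

Put the four steel setting rings back on the wooden stand in order of size, the smallest ring over the thinnest post and so on up to the largest ring over the thickest post, each lying flat on its rubber seat with its post through the bore. Leave the oil dropper bottle standing.

Things in the scene. Friction and masses are not known exactly. Their poses are not given: they have to be found in the camera images.
- ring_34: smallest setting ring: plain steel ring, 34 mm outside diameter, 16 mm bore, 14 mm high, about 80 g, lying flat on the bench. Origin: centre of its underside; z is the ring's axis, up
- ring_44: second setting ring: plain steel, 44 mm outside diameter, 26 mm bore, 17 mm high, about 130 g. Origin: centre of its underside; z up
- ring_55: third setting ring: plain steel, 55 mm outside diameter, 37 mm bore, 20 mm high, about 200 g. Origin: centre of its underside; z up
- ring_67: largest setting ring: plain steel, 67 mm outside diameter, 49 mm bore, 24 mm high, about 310 g. Origin: centre of its underside; z up
- stand: fixed stand: beech bar 80 mm wide (its x), 254 mm long (its y), top face 21 mm above the bench, with four white plastic posts in a row along its middle line (y), thinnest at the +y end, thickest at the -y end, each standing in a flat round black rubber seat. It may stand any way round on the bench. Origin: centre of its underside on the bench; z up
- post_34: thinnest post, 8 mm diameter, for the 34 mm ring. Origin: on the post's axis at the top face of its rubber seat, 23 mm above the bench, where the ring's underside comes to rest. The post rises 34 mm above that, tapering over its top 9 mm to a blunt tip. y runs along the row towards the thin end, x across it, z up. Seated neighbouring rings lie 12 mm apart
- post_44: second post, 17 mm diameter, for the 44 mm ring. Origin, height, taper and axes as for the thinnest post
- post_55: third post, 27 mm diameter, for the 55 mm ring. Origin, height, taper and axes as for the thinnest post
- post_67: thickest post, 38 mm diameter, for the 67 mm ring. Origin, height, taper and axes as for the thinnest post
- oil_dropper: bystander: small brown oil dropper bottle, 33 mm diameter, 102 mm tall, standing loose at the back left of the work. Origin: centre of its underside; z up
Mind the look-alikes: they are no part of the job. Leave any purple look-alike of the ring_67 alone.

How it is judged:
By the outcome, as a careful person would: the job done as asked, in the order asked, and still so for the second after the job is handed in, with the robot touching nothing.
It also fails if it takes over 96 s, if anything falls off the work surface, if the arm or the gripper's body presses on something with over 40 N, if the wrist force passes 120 N, or if a joint passes its speed limit or range.

## Working session

There is one attempt and no reset: what is moved stays moved. The work goes in short steps, Python scripts to look and compute and a shell command to move; the robot and the scene stay as the last step left them, time stands still between calls to the robot, and variables do not carry over. Pictures are saved under pics/ and viewed, about 12 in all and at most 16, crops included, and the job is handed in when it is done.

```bash
ls; mkdir -p pics
cat > h.py <<'E'
import numpy as np, cv2
from scipy.spatial.transform import Rotation as R
from plant import env
def rot(c):
    r=np.array(c["rotation"],float)
    return r if r.shape==(3,3) else R.from_quat(r[[1,2,3,0]]).as_matrix()
def ray(c,px):
    K=np.array([[c["fx"],0,c["cx"]],[0,c["fy"],c["cy"]],[0,0,1]])
    p=cv2.undistortPoints(np.array(px,float).reshape(-1,1,2),K,np.array(c["D"])).reshape(-1,2)
    return np.c_[p,np.ones(len(p))]
def at_z(c,px,z):
    d=ray(c,px)@rot(c).T; o=np.array(c["xyz"],float)
    return o+d*((z-o[2])/d[:,2])[:,None]
def cloud(c):
    h,w=c["z_map"].shape
    u,v=np.meshgrid(np.arange(w),np.arange(h))
    d=ray(c,np.c_[u.ravel(),v.ravel()])*c["z_map"].reshape(-1,1)
    return (d@rot(c).T+np.array(c["xyz"])).reshape(h,w,3)
def save(c,n): cv2.imwrite(f"pics/{n}.png",c["image"][:,:,::-1])
E
python3 - <<'E'
from h import *
import pickle
s=env.observe();print(s)
L=["ring_34","ring_44","ring_55","ring_67","stand","post_34","post_44","post_55","post_67","oil_dropper"]
for n in ["scene","side"]:
    c=env.camera(n);save(c,n+"0");P=cloud(c);np.save(n+"P.npy",P)
    print(n,c["xyz"],c["rotation"])
    for l in L:
        for d in env.place_of(l,c)[:3]:
            x,y=d["xy"];px=[x*512,y*384]
            z=23 if "post" in l else 0
            print(l,round(d["confidence"],2),np.round(px),at_z(c,[px],z)[0].round(),P[min(int(px[1]),383),min(int(px[0]),511)].round())
a=cv2.imread("pics/scene0.png");b=cv2.imread("pics/side0.png")
cv2.imwrite("pics/both0.png",cv2.resize(np.vstack([a,b]),None,fx=.78,fy=.78))
E
```

```text
pics
{'time': 0.0, 'joint_pos': array([-1.34005827e-01,  1.50956691e-01,  1.43797294e+00, -2.22177297e-05,
        1.55376381e+00, -1.34007417e-01]), 'joint_vel': array([-1.73746678e-04,  2.65413867e-05, -9.27307294e-04, -8.07932960e-04,
        1.07352453e-03, -8.95567446e-04]), 'joint_efforts': array([ 9.08163997e-05, -7.13061190e+01, -5.70858908e+01, -1.86872212e-04,
        9.14935896e-03,  2.21375326e-04]), 'tcp_pos': array([ 5.74973432e+02, -2.29104260e-02,  4.04120953e+02]), 'tool_rot': array([-4.30961086e-04,  7.07105974e-01,  7.07107374e-01, -3.42532813e-04]), 'contact_force': array([ 0.53801232,  0.35618659, -0.35355092]), 'torque': array([ 0.00981073, -0.01207881,  0.05941907]), 'width': 85.5535991853058}
scene [ -82.55387291 -768.9725118   713.39262912] [-0.45343873  0.82633135 -0.28604339  0.17247899]
ring_34 0.87 [191. 192.] [493. 201.   0.] [477. 175.  20.]
ring_34 0.74 [156. 171.] [468. 376.   0.] [460. 363.  10.]
ring_34 0.73 [229. 211.] [527.  56.  -0.] [486.   2.  49.]
ring_44 0.87 [191. 192.] [493. 201.   0.] [477. 175.  20.]
ring_44 0.74 [156. 171.] [468. 376.   
[... 2220 characters left out ...]
6 [276. 197.] [668.  88.  23.] [665.  86.  26.]
post_34 0.63 [247. 217.] [565.  46.  23.] [557.  31.  39.]
post_44 0.91 [227. 234.] [497.  10.  23.] [493.  -1.  36.]
post_44 0.66 [276. 197.] [668.  88.  23.] [665.  86.  26.]
post_44 0.63 [247. 217.] [565.  46.  23.] [557.  31.  39.]
post_55 0.91 [227. 234.] [497.  10.  23.] [493.  -1.  36.]
post_55 0.66 [276. 197.] [668.  88.  23.] [665.  86.  26.]
post_55 0.63 [247. 217.] [565.  46.  23.] [557.  31.  39.]
post_67 0.91 [227. 234.] [497.  10.  23.] [493.  -1.  36.]
post_67 0.66 [276. 197.] [668.  88.  23.] [665.  86.  26.]
post_67 0.63 [247. 217.] [565.  46.  23.] [557.  31.  39.]
oil_dropper 0.84 [264. 168.] [706. 247.   0.] [692. 219.  26.]
```

View pics/both0.png

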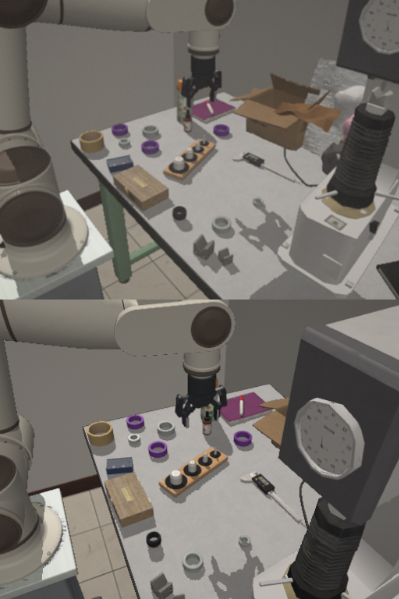

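Run:
```python
from h import *
# top-down height map of both clouds: 1px=1mm... print and draw
im=np.zeros((900,700,3),np.uint8)
for n in ["scene","side"]:
    P=np.load(n+"P.npy").reshape(-1,3);I=cv2.imread(f"pics/{n}0.png").reshape(-1,3)
    m=(P[:,0]>200)&(P[:,0]<890)&(abs(P[:,1])<440)&(P[:,2]>-5)&(P[:,2]<110)
    for p,c in zip(P[m],I[m]): cv2.circle(im,(int(p[0]-200),int(450-p[1])),1 ,c.tolist(),-1)
cv2.imwrite("pics/top0.png",cv2.resize(im,None,fx=.66,fy=.66))
```

```text
(no output)
```

The picture shows grey rings in the side view (both0 px) at (134,437), (166,427), (193,562) and (244,540). Purple look-alikes are at (135,423), (158,450) and (243,438), and there is a black ring at (153,540). The cardboard-coloured ring is at (100,433). Next I'll take a close crop and measure sizes.

Run:
```python
from h import *
b=cv2.imread("pics/side0.png")
cv2.imwrite("pics/crop1.png",cv2.resize(b[145:384,100:350],None,fx=2.4,fy=2.4,interpolation=cv2.INTER_CUBIC))
P=np.load("sideP.npy")
m=(P[...,0]>250)&(P[...,0]<860)&(P[...,1]>-430)&(P[...,1]<430)&(P[...,2]>7)&(P[...,2]<120)
n,l,st,ce=cv2.connectedComponentsWithStats(m.astype(np.uint8))
for i in range(1,n):
    if st[i,4]>15:
        Q=P[l==i];t=np.percentile(Q[:,2],90);T=Q[Q[:,2]>t-4]
        (cx,cy),r=cv2.minEnclosingCircle(T[:,:2].astype(np.float32).reshape(-1,1,2))
        print(ce[i].round(),"top",t.round(),"c",round(cx),round(cy),"d",round(2*r),st[i,4])
```

```text
[278. 126.] top 116.0 c 765 293 d 25 36
[266. 152.] top 79.0 c 719 257 d 82 493
[294. 146.] top 15.0 c 830 307 d 134 366
[172. 156.] top 25.0 c 465 389 d 71 266
[212. 164.] top 26.0 c 562 302 d 75 287
[128. 171.] top 48.0 c 324 353 d 97 804
[311. 177.] top 25.0 c 804 134 d 71 300
[171. 177.] top 19.0 c 432 295 d 49 134
[202. 191.] top 25.0 c 493 200 d 71 334
[247. 220.] top 49.0 c 574 47 d 210 2343
[152. 212.] top 27.0 c 347 169 d 100 609
[164. 255.] top 40.0 c 333 7 d 194 2724
[337. 235.] top 17.0 c 754 -98 d 88 439
[317. 228.] top 9.0 c 719 -49 d 25 20
[388. 265.] top 21.0 c 816 -227 d 178 193
[359. 258.] top 10.0 c 767 -177 d 28 27
[369. 267.] top 9.0 c 776 -214 d 46 45
[196. 308.] top 35.0 c 358 -174 d 43 331
[313. 309.] top 15.0 c 591 -266 d 36 151
[247. 335.] top 21.0 c 433 -272 d 57 414
[206. 367.] top 42.0 c 332 -312 d 54 616
[229. 381.] top 31.0 c 362 -356 d 26 87
```

View pics/crop1.png

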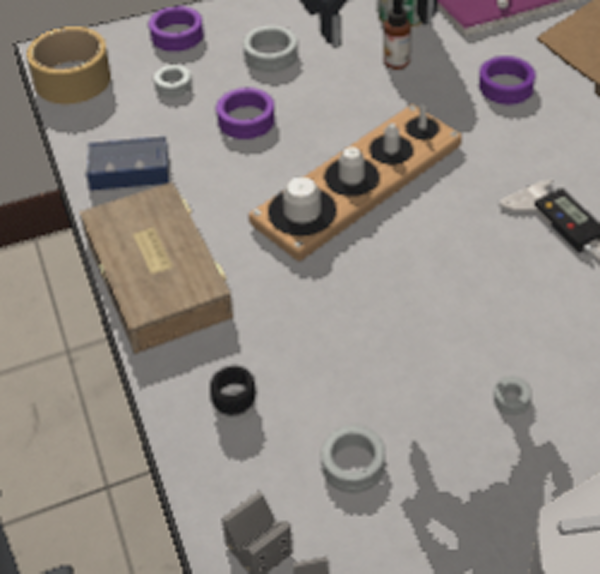

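By size and height, the four steel rings are:
- ring_34 at about (591,-266)
- ring_55 at about (433,-272)
- ring_44 at about (432,295)
- ring_67 at about (562,302)

The purple rings at (465,389), (493,200) and (804,134) and the black ring at (358,-174) are not part of the job. Next is the stand, with a wrist view.

Run:
```python
from h import *
c=env.camera("wrist");save(c,"w0");P=cloud(c);print(c["xyz"],c["rotation"])
np.save("wP.npy",P)
for n in ["scene","side","w"]:
    P=np.load(n+"P.npy")
    m=(P[...,0]>440)&(P[...,0]<720)&(P[...,1]>-60)&(P[...,1]<150)&(P[...,2]>43)&(P[...,2]<62)
    k,l,st,ce=cv2.connectedComponentsWithStats(m.astype(np.uint8))
    for i in range(1,k):
        Q=P[l==i]
        if len(Q)>3: print(n,ce[i].round(),len(Q),Q.mean(0).round(1),(Q[:,:2].max(0)+Q[:,:2].min(0))/2)
    m=(P[...,0]>420)&(P[...,0]<720)&(P[...,1]>-60)&(P[...,1]<150)&(P[...,2]>16)&(P[...,2]<26)
    if m.sum()>50: print(cv2.minAreaRect(P[m][:,:2].astype(np.float32).reshape(-1,1,2)))
```

```text
[575.32149524  68.61835209 373.8587548 ] [ 1.35049559e-01  9.90838518e-01 -6.78985375e-04  4.32724321e-04]
scene [262. 176.] 14 [669.   84.7  49.3] [668.59651221  85.06576811]
scene [254. 184.] 29 [619.8  63.4  51. ] [620.45708017  64.65968549]
scene [243. 193.] 65 [562.3  39.8  52.3] [563.44703929  40.03816231]
scene [229. 206.] 132 [494.   10.8  53.1] [496.55898648  14.22496426]
((576.0927734375, 47.184566497802734), (255.9235076904297, 81.26968383789062), 21.973047256469727)
side [276. 190.] 11 [667.5  86.5  49.9] [667.74812663  86.03459567]
side [263. 199.] 36 [619.1  63.8  50.8] [619.26592468  65.07530182]
side [247. 211.] 79 [561.8  39.7  52.3] [563.16356982  42.60106322]
side [225. 225.] 166 [493.4  10.6  53.3] [494.33497554  12.54553958]
((573.6376342773438, 46.51726531982422), (256.60394287109375, 83.32499694824219), 21.662683486938477)
w [356.  68.] 82 [668.2  88.3  51.2] [669.16354941  88.32779218]
w [303.  90.] 293 [621.2  69.4  52.8] [621.96820041  69.10724546]
w [241. 115.] 669 [565.4  47.7  54.2] [565.45201057  47.20609894]
w [171. 144.] 1279 [500.5  21.   54.5] [498.55726856  19.70484894]
((576.2573852539062, 50.74299621582031), (254.07606506347656, 80.24913787841797), 22.076894760131836)
```

View pics/w0.png

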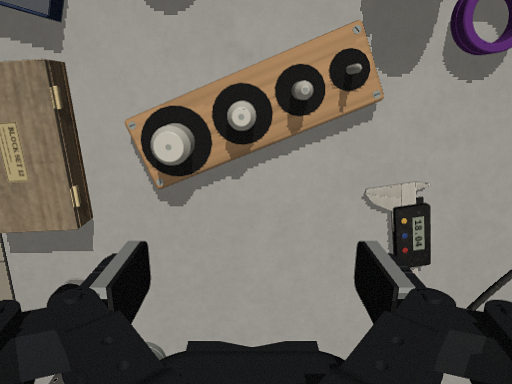

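The wrist view shows the stand, running from the thick post at (171,144) to the thin post at (356,68). The row runs at 21.9° in world axes. I'll turn the tool so the jaws open across the row (+68°).

```bash
cat >> h.py <<'E'
POST={34:(669.9,89.2),44:(622.6,70.2),55:(565.5,47.2),67:(497.8,20.0)}
def go(x,y,z=None,yaw=21.9):
    s=env.observe();q=s["tool_rot"];M=R.from_quat(np.array(q)[[1,2,3,0]]).as_matrix();p=s["tcp_pos"]
    d=np.array([x,y,p[2] if z is None else z])-p
    print("t",round(s["time"],2),"tcp",p.round(1),"travel mm",(M.T@d).round(1),"yaw x",np.degrees(np.arctan2(M[1,0],M[0,0])).round(1),"tilt",M[:2,2].round(3),"w",round(s["width"],1),"F",s["contact_force"].round(1),"q",s["joint_pos"].round(2))
def look(name,px=None,zt=14,rad=60,c=None):
    # ring centre in the wrist view: points at ring-top height near px (expected xy)
    c=c or env.camera("wrist");save(c,name);P=cloud(c)
    m=(abs(P[...,2]-zt)<4)&(np.hypot(P[...,0]-px[0],P[...,1]-px[1])<rad)
    k,l,st,ce=cv2.connectedComponentsWithStats(m.astype(np.uint8))
    for i in range(1,k):
        if st[i,4]<40: continue
        Q=P[l==i][:,:2].astype(np.float32)
        (a,b),r=cv2.minEnclosingCircle(Q.reshape(-1,1,2))
        print("blob px",ce[i].round(),"n",st[i,4],"circ",round(a,1),round(b,1),"d",round(2*r,1),"mean",Q.mean(0).round(1))
    return c
E
python3 -m jog '[{"gripper":0,"travel":[0,0,0],"twist":10},{"gripper":0,"travel":[0,0,0],"twist":10},{"gripper":0,"travel":[0,0,0],"twist":10},{"gripper":0,"travel":[0,0,0],"twist":10},{"gripper":0,"travel":[0,0,0],"twist":10}]' 40
python3 -c "from h import *; go(591,-266)"
```

```text
time: 1.78
tcp_pos: [575.0, -0.0, 404.7]
tool_rot: [-0.0, 0.944, 0.33, -0.0]
contact_force: [0.3, 0.8, 0.5]
width: 85.4
t 1.77 tcp [575.   -0.  404.7] travel mm [-153.   218.1   -0. ] yaw x 38.5 tilt [-0.  0.] w 85.4 F [0.3 0.8 0.5] q [-0.13  0.15  1.44 -0.    1.55  0.76]
```

```bash
python3 -m jog '[{"gripper":0,"travel":[0,0,0],"twist":9},{"gripper":0,"travel":[0,0,0],"twist":7.6},{"gripper":0,"travel":[-0.025,0.055,0],"twist":0},{"gripper":0,"travel":[-0.025,0.055,0],"twist":0},{"gripper":0,"travel":[-0.025,0.055,0],"twist":0}]'
python3 -c "from h import *; go(591,-266,300)"
```

```text
time: 2.4
tcp_pos: [564.9, -181.8, 405.0]
tool_rot: [-0.0, 0.982, 0.186, 0.001]
contact_force: [0.1, 0.4, 0.0]
width: 85.6
t 2.4 tcp [ 564.9 -181.8  405. ] travel mm [ -6.7  87.9 104.9] yaw x 21.5 tilt [0.001 0.   ] w 85.6 F [0.1 0.4 0. ] q [-0.44  0.19  1.39  0.    1.56  0.75]
```

Tracking is accurate. I'll close in on ring_34 and look.

```bash
python3 -m jog '[{"gripper":0,"travel":[-0.003,0.044,0.04],"twist":0},{"gripper":0,"travel":[-0.003,0.044,0.04],"twist":0},{"gripper":0,"travel":[0,0,0.025],"twist":0}]'
python3 -c "
from h import *
go(591,-266,176);look('r34',(591,-266),14)"
```

```text
time: 2.78
tcp_pos: [591.5, -273.1, 299.4]
tool_rot: [0.002, 0.983, 0.184, 0.002]
contact_force: [-0.3, 0.1, -0.6]
width: 85.2
t 2.77 tcp [ 591.5 -273.1  299.4] travel mm [  1.6  -7.3 123.3] yaw x 21.2 tilt [ 0.005 -0.002] w 85.2 F [-0.3  0.1 -0.6] q [-0.55  0.36  1.39  0.    1.38  0.65]
blob px [240. 176.] n 1207 circ 595.0 -262.7 d 34.2 mean [ 595.6 -262.6]
```

View pics/r34.png

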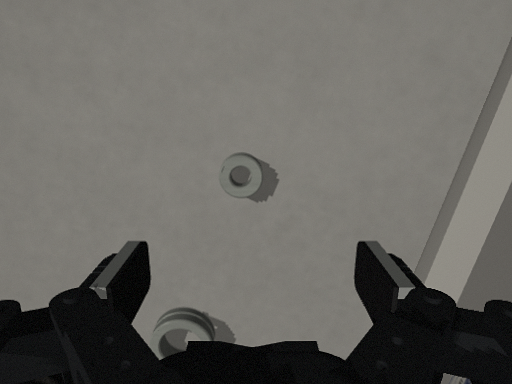

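Ring_34 is at px (240,176) and measures 34.2 mm across, centred at (595,-263). The machine base is at the right edge, clear of the gripper. I'll descend now.

```bash
python3 -c "from h import *; go(595.2,-262.7,176)"; python3 -m jog '[{"gripper":0,"travel":[0.004,-0.004,0.045],"twist":0},{"gripper":0,"travel":[0.003,-0.004,0.045],"twist":-0.7}]'
python3 -c "from h import *; go(595.2,-262.7,176)"
```

```text
t 2.83 tcp [ 591.  -271.8  296.3] travel mm [  7.   -7.1 120.3] yaw x 21.3 tilt [ 0.002 -0.   ] w 85.5 F [ 0.3  0.4 -4.6] q [-0.55  0.36  1.4   0.    1.38  0.65]
time: 3.08
tcp_pos: [595.6, -262.2, 207.9]
tool_rot: [0.002, 0.982, 0.19, 0.003]
contact_force: [1.0, -0.1, -0.5]
width: 85.5
t 3.08 tcp [ 595.6 -262.2  207.9] travel mm [-0.7  0.1 31.9] yaw x 21.9 tilt [ 0.007 -0.003] w 85.5 F [ 1.  -0.1 -0.5] q [-0.53  0.43  1.49  0.    1.21  0.65]
```

```bash
python3 -m jog '[{"gripper":120,"travel":[0,0,0.030],"twist":0},{"gripper":160,"travel":[0,0,0.006],"twist":0},{"gripper":255,"travel":[0,0,0],"twist":0},{"gripper":255,"travel":[0,0,0],"twist":0},{"gripper":255,"travel":[0,0,0],"twist":0}]' 40
python3 -c "from h import *; go(595.2,-262.7,172)"
```

```text
time: 3.7
tcp_pos: [597.2, -261.0, 176.4]
tool_rot: [0.003, 0.982, 0.191, 0.004]
contact_force: [-0.2, -0.9, -0.8]
width: 31.3
t 3.7 tcp [ 597.2 -261.   176.4] travel mm [-2.5  0.8  4.4] yaw x 22.1 tilt [ 0.01  -0.004] w 31.3 F [-0.2 -0.9 -0.8] q [-0.53  0.47  1.51  0.    1.15  0.65]
```

```bash
python3 -m jog '[{"gripper":255,"travel":[0,0,0],"twist":0}]' 
python3 -c "
from h import *
go(595.2,-262.7,172);c=env.camera('wrist');save(c,'g34')"
```

```text
time: 3.82
tcp_pos: [597.3, -261.0, 177.1]
tool_rot: [0.003, 0.982, 0.191, 0.005]
contact_force: [-0.2, -0.0, -0.8]
width: 31.4
t 3.83 tcp [ 597.3 -261.   177.1] travel mm [-2.6  0.7  5.1] yaw x 22.1 tilt [ 0.01  -0.004] w 31.4 F [-0.2 -0.  -0.8] q [-0.53  0.47  1.51  0.    1.16  0.65]
```

View pics/g34.png

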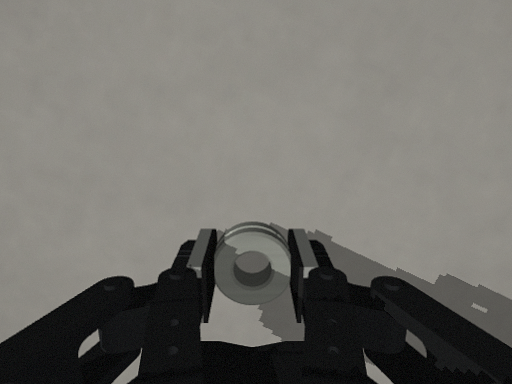

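The ring sits between the pads, at px (252,265). I'll lift it and measure where it lies relative to the tool.

```bash
cat >> h.py <<'E'
def tool():
    s=env.observe();M=R.from_quat(np.array(s["tool_rot"])[[1,2,3,0]]).as_matrix();return s,s["tcp_pos"],M
def held(D,name):
    # held ring in tool axes: depth points between pads
    s,p,M=tool();c=env.camera("wrist");save(c,name);Q=(cloud(c).reshape(-1,3)-p)@M
    m=(abs(Q[:,1])<D/2+4)&(abs(Q[:,0])<D/2+12)&(Q[:,2]>140)&(Q[:,2]<182)
    Q=Q[m]; h=np.histogram(Q[:,2],np.arange(140,184,2)); print(dict(zip(h[1].astype(int),h[0])))
    e=h[1][np.argmax(h[0])]; T=Q[abs(Q[:,2]-e-1)<2.5]
    print("top z",e+1,"x range",np.percentile(T[:,0],[0.5,99.5]).round(1),"y",np.percentile(T[:,1],[.5,99.5]).round(1))
def aim(x,y,z,dx=0,L=165):
    # travel that puts point (dx,0,L) of the tool over x,y with TCP height z
    s,p,M=tool();g=p+M@[dx,0,L];d=np.array([x-g[0],y-g[1],z-p[2]])
    print("t",round(s["time"],2),"tcp",p.round(1),"pt",g.round(1),"travel mm",(M.T@d).round(1),"yaw",np.degrees(np.arctan2(M[1,0],M[0,0])).round(1),"tilt",M[:2,2].round(3),"w",round(s["width"],1),"F",s["contact_force"].round(1))
E
python3 -m jog '[{"gripper":255,"travel":[0,0,-0.04],"twist":0},{"gripper":255,"travel":[0,0,-0.05],"twist":0},{"gripper":255,"travel":[0,0,-0.04],"twist":0}]' 
python3 -c "
from h import *
held(34,'h34');aim(*POST[34],250)"
```

```text
time: 4.25
tcp_pos: [595.4, -260.2, 306.8]
tool_rot: [0.001, 0.982, 0.191, 0.002]
contact_force: [0.8, -0.2, -1.4]
width: 31.6
{np.int64(140): np.int64(153), np.int64(142): np.int64(171), np.int64(144): np.int64(141), np.int64(146): np.int64(145), np.int64(148): np.int64(142), np.int64(150): np.int64(126), np.int64(152): np.int64(132), np.int64(154): np.int64(122), np.int64(156): np.int64(207), np.int64(158): np.int64(3203), np.int64(160): np.int64(598), np.int64(162): np.int64(300), np.int64(164): np.int64(223), np.int64(166): np.int64(324), np.int64(168): np.int64(224), np.int64(170): np.int64(172), np.int64(172): np.int64(28), np.int64(174): np.int64(0), np.int64(176): np.int64(0), np.int64(178): np.int64(0), np.int64(180): np.int64(0)}
top z 159 x range [-18.7  14.2] y [-19.4  19.5]
t 4.3 tcp [ 596.  -260.4  312.6] pt [ 597.5 -261.1  147.6] travel mm [ 198.2 -297.9   61.9] yaw 22.1 tilt [ 0.01  -0.004] w 31.4 F [0.8 0.1 6. ]
```

```bash
python3 -m jog '[{"gripper":255,"travel":[0.033,-0.05,0],"twist":0},{"gripper":255,"travel":[0.033,-0.05,0],"twist":0},{"gripper":255,"travel":[0.033,-0.05,0],"twist":0},{"gripper":255,"travel":[0.033,-0.05,0],"twist":0},{"gripper":255,"travel":[0.033,-0.05,0],"twist":0}]' 
python3 -c "
from h import *
aim(*POST[34],250,-2.2)"
```

```text
time: 4.92
tcp_pos: [656.3, 37.3, 313.3]
tool_rot: [0.004, 0.982, 0.188, 0.006]
contact_force: [1.1, -0.5, -0.5]
width: 31.2
t 4.92 tcp [656.3  37.3 313.3] pt [656.3  35.5 148.2] travel mm [ 31.9 -45.5  63.1] yaw 21.7 tilt [ 0.012 -0.006] w 31.2 F [ 1.1 -0.5 -0.5]
```

```bash
cat >> h.py <<'E'
def posts(name,skip=()):
    c=env.camera("wrist");save(c,name);P=cloud(c)
    for k,(x,y) in POST.items():
        m=(np.hypot(P[...,0]-x,P[...,1]-y)<25)&(P[...,2]>53)&(P[...,2]<62)
        if k not in skip and m.sum()>5: print("post",k,m.sum(),P[m].mean(0).round(1),"mid",((P[m].max(0)+P[m].min(0))/2).round(1))
E
python3 -m jog '[{"gripper":255,"travel":[0.030,-0.044,0.02],"twist":0},{"gripper":255,"travel":[0.001,-0.001,0.02],"twist":0},{"gripper":255,"travel":[0,0,0],"twist":0}]' 
python3 -c "
from h import *
aim(*POST[34],250,-2.2);posts('p34')"
```

```text
time: 5.3
tcp_pos: [669.1, 96.2, 271.4]
tool_rot: [0.004, 0.982, 0.19, 0.005]
contact_force: [-0.4, -0.2, -0.7]
width: 31.3
t 5.3 tcp [669.1  96.2 271.4] pt [669.1  94.5 106.4] travel mm [-1.4  5.1 21.5] yaw 21.9 tilt [ 0.012 -0.005] w 31.3 F [-0.4 -0.2 -0.7]
post 34 32 [671.2  89.6  54.7] mid [671.2  89.5  55.1]
post 44 34 [621.1  68.6  56.7] mid [621.3  68.4  55.8]
```

View pics/p34.png

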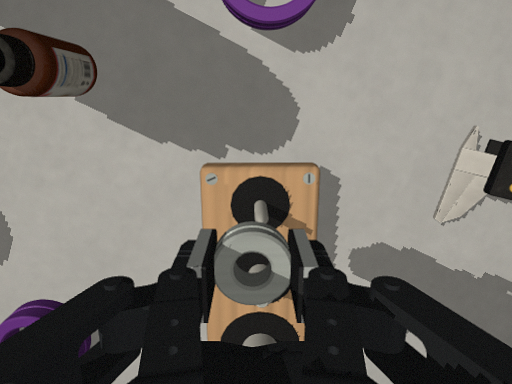

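The post tip at (261,215) lies just ahead of the bore at (252,265), and the measured post position (671,89.5) agrees with my figure. I'll correct sideways and lower in two steps.

```bash
python3 -m jog '[{"gripper":255,"travel":[-0.001,0.005,0.0],"twist":0},{"gripper":255,"travel":[0,0,0.025],"twist":0},{"gripper":255,"travel":[0,0,0.0],"twist":0}]' 
python3 -c "
from h import *
aim(670.5,89.4,201,-2.2)"
```

```text
time: 5.72
tcp_pos: [671.1, 86.9, 250.3]
tool_rot: [0.004, 0.982, 0.188, 0.008]
contact_force: [-0.2, -0.2, -1.2]
width: 31.8
t 5.72 tcp [671.1  86.9 250.3] pt [671.9  85.1  85.3] travel mm [-0.4 -5.1 49.3] yaw 21.7 tilt [ 0.017 -0.006] w 31.8 F [-0.2 -0.2 -1.2]
```

```bash
python3 -m jog '[{"gripper":255,"travel":[0,-0.005,0.015],"twist":0},{"gripper":255,"travel":[0,0,0],"twist":0}]' 
python3 -c "
from h import *
aim(670.5,89.4,201,-2.2)"
```

```text
time: 5.98
tcp_pos: [669.8, 90.6, 236.5]
tool_rot: [0.005, 0.982, 0.187, 0.009]
contact_force: [0.4, 0.5, -0.2]
width: 31.5
t 5.97 tcp [669.8  90.6 236.5] pt [671.   88.9  71.5] travel mm [-0.8 -1.1 35.5] yaw 21.6 tilt [ 0.019 -0.005] w 31.5 F [ 0.4  0.5 -0.2]
```

```bash
python3 -m jog '[{"gripper":255,"travel":[-0.001,-0.001,0.02],"twist":0},{"gripper":255,"travel":[0,0,0.012],"twist":0},{"gripper":255,"travel":[0,0,0],"twist":0}]' 
python3 -c "
from h import *
aim(670.5,89.4,201,-2.2)"
```

```text
time: 6.35
tcp_pos: [669.1, 91.0, 202.8]
tool_rot: [0.005, 0.982, 0.188, 0.009]
contact_force: [0.0, 0.6, -0.0]
width: 31.3
t 6.35 tcp [669.1  91.  202.8] pt [670.4  89.3  37.8] travel mm [ 0.1 -0.   1.8] yaw 21.6 tilt [ 0.02  -0.006] w 31.3 F [ 0.   0.6 -0. ]
```

```bash
python3 -m jog '[{"gripper":255,"travel":[0,0,0.003],"twist":0},{"gripper":0,"travel":[0,0,0],"twist":0},{"gripper":0,"travel":[0,0,0],"twist":0},{"gripper":0,"travel":[0,0,-0.03],"twist":0},{"gripper":0,"travel":[0,0,-0.06],"twist":0}]' 
python3 -c "
from h import *
aim(432,295,300);posts('after34');
P=cloud(env.camera('wrist'))
m=(np.hypot(P[...,0]-670.5,P[...,1]-89.4)<24)&(P[...,2]>28)&(P[...,2]<45);Q=P[m]
print(len(Q),Q.mean(0).round(1),Q.min(0).round(1),Q.max(0).round(1),np.percentile(Q[:,2],[10,50,90]))"
```

```text
time: 6.98
tcp_pos: [667.0, 91.5, 288.1]
tool_rot: [0.004, 0.982, 0.188, 0.006]
contact_force: [0.5, 0.5, 0.6]
width: 85.2
t 6.97 tcp [667.   91.5 288.1] pt [669.2  90.5 123.1] travel mm [-145.1 -277.3  -16.3] yaw 21.6 tilt [ 0.014 -0.006] w 85.2 F [0.5 0.5 0.6]
post 34 46 [670.6  89.5  55.4] mid [670.4  89.5  55.7]
post 44 198 [623.8  70.7  55.6] mid [623.9  70.1  55.8]
post 55 16 [574.7  52.3  53.6] mid [574.7  52.   53.9]
1562 [670.9  90.7  36.2] [653.1  73.2  28. ] [686.9 107.1  44.9] [34.81584198 36.58648699 37.56976458]
```

Ring_34 is seated: its top is at 37 mm and it is centred on the post. Next is ring_44.

```bash
python3 -m jog '[{"gripper":0,"travel":[-0.027,-0.052,-0.012],"twist":0},{"gripper":0,"travel":[-0.027,-0.052,0],"twist":0},{"gripper":0,"travel":[-0.027,-0.052,0],"twist":0},{"gripper":0,"travel":[-0.027,-0.052,0],"twist":0},{"gripper":0,"travel":[-0.022,-0.042,0],"twist":0}]' 
python3 -c "
from h import *
look('r44',(432,295),17);aim(432,295,300)"
```

```text
time: 7.7
tcp_pos: [451.0, 279.0, 303.5]
tool_rot: [0.005, 0.983, 0.185, 0.017]
contact_force: [0.7, 1.4, 0.1]
width: 85.4
blob px [218. 202.] n 1633 circ 436.9 297.4 d 44.4 mean [437.7 297.7]
t 7.75 tcp [447.8 281.5 303.4] pt [453.2 281.1 138.5] travel mm [-14.7 -20.7   2.7] yaw 21.5 tilt [ 0.033 -0.002] w 85.2 F [-0.5  4.7  1.2]
```

View pics/r44.png

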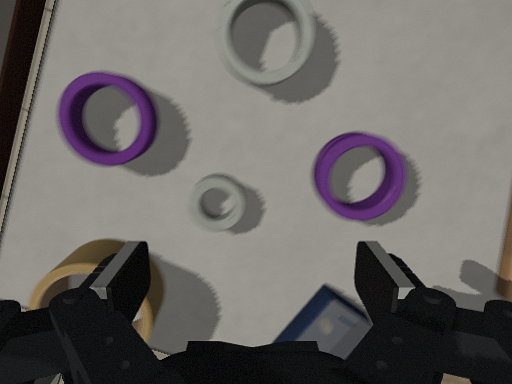

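Ring_44 is at px (218,202), 44.4 mm across. The purple look-alikes are at (108,118) and (360,175), and ring_67 is at (268,40).

```bash
python3 -c "
from h import *
aim(437.2,297.5,225)"; python3 -m jog '[{"gripper":50,"travel":[-0.009,-0.020,0.03],"twist":0},{"gripper":50,"travel":[-0.001,0,0.04],"twist":0},{"gripper":50,"travel":[0,0,0],"twist":0}]' 
python3 -c "
from h import *
aim(437.2,297.5,176)"
```

```text
t 7.75 tcp [447.8 281.5 303.4] pt [453.2 281.1 138.5] travel mm [-11.2 -22.2  77.8] yaw 21.5 tilt [ 0.033 -0.002] w 85.2 F [-0.5  4.7  1.2]
time: 8.12
tcp_pos: [431.8, 298.3, 233.6]
tool_rot: [0.003, 0.982, 0.188, 0.018]
contact_force: [0.3, 1.1, 1.0]
width: 68.8
t 8.12 tcp [431.8 298.3 233.6] pt [438.  298.3  68.7] travel mm [-3.  -0.4 57.5] yaw 21.6 tilt [0.037 0.   ] w 68.8 F [0.3 1.1 1. ]
```

```bash
python3 -m jog '[{"gripper":50,"travel":[-0.002,0,0.04],"twist":0},{"gripper":80,"travel":[-0.001,0,0.018],"twist":0},{"gripper":255,"travel":[0,0,0],"twist":0},{"gripper":255,"travel":[0,0,0],"twist":0},{"gripper":255,"travel":[0,0,0],"twist":0}]' 
python3 -c "
from h import *
aim(437.2,297.5,176)"
```

```text
time: 8.75
tcp_pos: [434.6, 297.8, 182.7]
tool_rot: [0.002, 0.982, 0.187, 0.023]
contact_force: [1.0, 0.5, -1.6]
width: 41.9
t 8.75 tcp [434.6 297.8 182.7] pt [442.3 298.5  17.9] travel mm [-5.4 -1.   6.4] yaw 21.6 tilt [0.046 0.004] w 41.9 F [ 1.   0.5 -1.6]
```

```bash
python3 -m jog '[{"gripper":80,"travel":[0,0,0],"twist":0},{"gripper":80,"travel":[-0.005,0,0.009],"twist":0},{"gripper":255,"travel":[0,0,0.002],"twist":0},{"gripper":255,"travel":[0,0,0],"twist":0},{"gripper":255,"travel":[0,0,0],"twist":0}]' 
python3 -c "
from h import *
aim(437.2,297.5,176)"
```

```text
time: 9.38
tcp_pos: [430.2, 296.0, 172.7]
tool_rot: [0.002, 0.982, 0.187, 0.024]
contact_force: [0.2, -1.2, 1.9]
width: 42.7
t 9.38 tcp [430.2 296.  172.7] pt [438.1 296.8   7.9] travel mm [-0.4 -0.9 -3.3] yaw 21.6 tilt [0.048 0.005] w 42.7 F [ 0.2 -1.2  1.9]
```

```bash
python3 -m jog '[{"gripper":255,"travel":[0,0,0],"twist":0},{"gripper":255,"travel":[0,0,-0.05],"twist":0},{"gripper":255,"travel":[0,0,-0.06],"twist":0},{"gripper":255,"travel":[0,0,-0.01],"twist":0}]' 
python3 -c "
from h import *
held(44,'h44');aim(*POST[44],290)"
```

```text
time: 9.88
tcp_pos: [424.0, 295.2, 293.8]
tool_rot: [0.002, 0.982, 0.187, 0.022]
contact_force: [0.6, 0.2, -1.2]
width: 43.0
{np.int64(140): np.int64(168), np.int64(142): np.int64(184), np.int64(144): np.int64(178), np.int64(146): np.int64(159), np.int64(148): np.int64(160), np.int64(150): np.int64(152), np.int64(152): np.int64(157), np.int64(154): np.int64(2111), np.int64(156): np.int64(3504), np.int64(158): np.int64(540), np.int64(160): np.int64(355), np.int64(162): np.int64(326), np.int64(164): np.int64(248), np.int64(166): np.int64(376), np.int64(168): np.int64(270), np.int64(170): np.int64(198), np.int64(172): np.int64(49), np.int64(174): np.int64(1), np.int64(176): np.int64(0), np.int64(178): np.int64(0), np.int64(180): np.int64(0)}
top z 157 x range [-19.7  22.8] y [-23.7  23.6]
t 9.93 tcp [423.9 295.1 293. ] pt [430.9 295.5 128.1] travel mm [ 95.3 279.9  10.5] yaw 21.6 tilt [0.043 0.003] w 42.6 F [-0.   0.  -0.2]
```

```bash
python3 -m jog '[{"gripper":255,"travel":[0.019,0.05,0],"twist":0},{"gripper":255,"travel":[0.019,0.055,0],"twist":0},{"gripper":255,"travel":[0.019,0.055,0],"twist":0},{"gripper":255,"travel":[0.019,0.055,0],"twist":0},{"gripper":255,"travel":[0.01,0.04,0],"twist":0}]' 
python3 -m jog '[{"gripper":255,"travel":[0,0,0],"twist":0}]' 
python3 -c "
from h import *
aim(*POST[44],250,1.5)"
```

```text
time: 10.55
tcp_pos: [600.4, 85.6, 291.4]
tool_rot: [0.002, 0.982, 0.19, 0.017]
contact_force: [0.1, 0.9, -1.6]
width: 42.9
time: 10.68
tcp_pos: [601.5, 83.1, 288.9]
tool_rot: [0.002, 0.982, 0.188, 0.016]
contact_force: [-1.1, 0.6, -1.8]
width: 43.0
t 10.68 tcp [601.5  83.1 288.9] pt [608.1  84.  124. ] travel mm [ 7.2 17.8 39.3] yaw 21.7 tilt [0.031 0.002] w 43.0 F [-1.1  0.6 -1.8]
```

```bash
python3 -m jog '[{"gripper":255,"travel":[0.007,0.017,0.02],"twist":0},{"gripper":255,"travel":[0,0,0.018],"twist":0},{"gripper":255,"travel":[0,0,0],"twist":0}]' 
python3 -c "
from h import *
aim(*POST[44],250,1.5);posts('p44')"
```

```text
time: 11.05
tcp_pos: [614.4, 70.7, 245.7]
tool_rot: [0.001, 0.982, 0.188, 0.013]
contact_force: [-0.4, -0.2, -0.8]
width: 42.8
t 11.05 tcp [614.4  70.7 245.7] pt [620.   71.7  80.8] travel mm [ 2.   2.4 -4.2] yaw 21.7 tilt [0.025 0.003] w 42.8 F [-0.4 -0.2 -0.8]
post 34 83 [669.9  89.2  55.4] mid [669.9  89.1  55.6]
post 44 40 [619.1  69.5  55.9] mid [618.8  69.3  55.5]
post 55 944 [568.3  48.2  56. ] mid [567.6  47.   55.8]
```

View pics/p44.png

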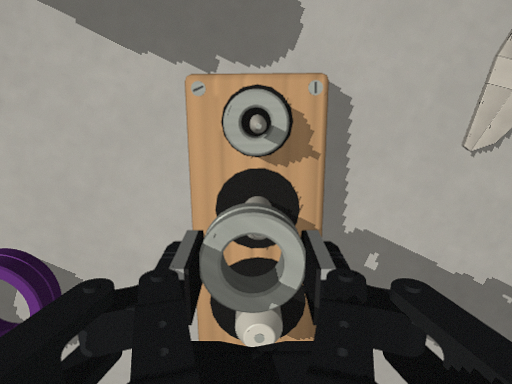

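Ring_34 sits on its post at (257,121), and post_44 peeks out just ahead of the held ring. I'll lower.

```bash
python3 -m jog '[{"gripper":255,"travel":[0.002,0.002,0.01],"twist":0},{"gripper":255,"travel":[0,0,0.0],"twist":0}]' 
python3 -c "
from h import *
aim(*POST[44],199,1.5)"
```

```text
time: 11.35
tcp_pos: [617.4, 70.6, 237.2]
tool_rot: [0.001, 0.982, 0.189, 0.014]
contact_force: [0.3, 0.4, -1.2]
width: 42.9
t 11.35 tcp [617.4  70.6 237.2] pt [623.4  71.6  72.3] travel mm [-2.2  0.7 38.1] yaw 21.8 tilt [0.028 0.003] w 42.9 F [ 0.3  0.4 -1.2]
```

```bash
python3 -m jog '[{"gripper":255,"travel":[-0.001,0.001,0.02],"twist":0},{"gripper":255,"travel":[-0.001,0,0.014],"twist":0},{"gripper":255,"travel":[0,0,0],"twist":0}]' 
python3 -c "
from h import *
aim(*POST[44],199,1.5)"
```

```text
time: 11.72
tcp_pos: [617.0, 69.5, 203.6]
tool_rot: [0.001, 0.982, 0.189, 0.015]
contact_force: [-0.1, -0.1, -0.6]
width: 42.5
t 11.72 tcp [617.   69.5 203.6] pt [623.4  70.6  38.7] travel mm [-1.   0.   4.6] yaw 21.8 tilt [0.03  0.003] w 42.5 F [-0.1 -0.1 -0.6]
```

```bash
python3 -m jog '[{"gripper":255,"travel":[0,0,0.006],"twist":0},{"gripper":255,"travel":[0,0,0],"twist":0}]' 
python3 -c "
from h import *
aim(*POST[44],196,1.5)"
```

```text
time: 11.98
tcp_pos: [617.5, 69.6, 198.3]
tool_rot: [0.002, 0.982, 0.189, 0.016]
contact_force: [-0.5, -0.2, -0.1]
width: 42.5
t 11.97 tcp [617.5  69.6 198.3] pt [624.1  70.7  33.5] travel mm [-1.6 -0.1  2.3] yaw 21.8 tilt [0.031 0.003] w 42.5 F [-0.5 -0.2 -0.1]
```

```bash
python3 -m jog '[{"gripper":255,"travel":[-0.002,0,0.002],"twist":0},{"gripper":0,"travel":[0,0,0],"twist":0},{"gripper":0,"travel":[0,0,0],"twist":0},{"gripper":0,"travel":[0,0,-0.04],"twist":0},{"gripper":0,"travel":[0,0,-0.06],"twist":0}]'
cat >> h.py <<'E'
def seated(k,zt):
    P=cloud(env.camera('wrist'));x,y=POST[k]
    m=(np.hypot(P[...,0]-x,P[...,1]-y)<k/2+8)&(abs(P[...,2]-zt)<6);Q=P[m]
    u=(Q[:,:2]-[x,y])@np.array([[.928,.373],[.373,-.928]]).T
    print("seated",k,len(Q),"row/cross range",np.percentile(u,[.5,99.5],axis=0).round(1).tolist(),"z",np.percentile(Q[:,2],[10,50,90]).round(1),"plane slope",np.linalg.lstsq(np.c_[u,np.ones(len(u))],Q[:,2],rcond=None)[0].round(3))
E
python3 -c "
from h import *
seated(44,40);aim(433,-272,300)"
```

```text
time: 12.6
tcp_pos: [611.8, 68.5, 295.1]
tool_rot: [0.001, 0.982, 0.189, 0.013]
contact_force: [0.8, 0.4, 1.3]
width: 85.3
seated 44 2306 row/cross range [[-22.3, -22.1], [20.7, 20.3]] z [38.3 39.6 40.6] plane slope [ 1.000e-03 -2.000e-03  3.946e+01]
t 12.65 tcp [612.7  68.5 304.5] pt [618.7  69.  139.7] travel mm [-299.   247.7   -3.1] yaw 21.8 tilt [0.036 0.003] w 85.4 F [ 2.6 -0.  10.5]
```

```bash
python3 -m jog '[{"gripper":0,"travel":[-0.04,0.033,0],"twist":0},{"gripper":0,"travel":[-0.04,0.033,0],"twist":0},{"gripper":0,"travel":[-0.04,0.033,0],"twist":0},{"gripper":0,"travel":[-0.04,0.033,0],"twist":0},{"gripper":0,"travel":[-0.04,0.033,0],"twist":0}]' 
python3 -m jog '[{"gripper":0,"travel":[-0.038,0.032,0],"twist":0},{"gripper":0,"travel":[-0.02,0.017,0],"twist":0},{"gripper":0,"travel":[0,0,0],"twist":0}]' 
python3 -c "
from h import *
look('r55',(433,-272),20);aim(433,-272,300)"
```

```text
time: 13.28
tcp_pos: [486.4, -162.5, 302.4]
tool_rot: [0.004, 0.981, 0.192, 0.022]
contact_force: [-0.2, -1.2, 0.5]
width: 85.5
time: 13.65
tcp_pos: [448.1, -234.3, 301.4]
tool_rot: [0.005, 0.982, 0.19, 0.023]
contact_force: [0.4, 0.4, 0.0]
width: 85.4
blob px [280. 228.] n 2123 circ 435.8 -267.5 d 55.6 mean [ 436.9 -267. ]
t 13.7 tcp [ 448.5 -233.6  301.4] pt [ 456.2 -233.6  136.6] travel mm [-35.9  26.9   0.3] yaw 21.9 tilt [ 0.047 -0.   ] w 85.4 F [-0.9  0.4 -0.5]
```

View pics/r55.png

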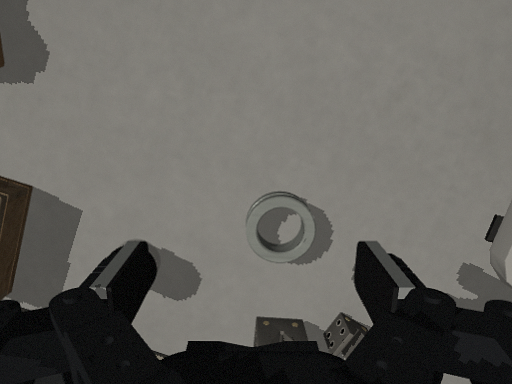

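Ring_55 is at px (280,228), 55.6 mm across. The V-blocks at (280,330) stay clear behind it. I'll descend.

```bash
python3 -c "
from h import *
aim(436.1,-267.3,228)"; python3 -m jog '[{"gripper":0,"travel":[-0.024,0.021,0.03],"twist":0},{"gripper":0,"travel":[-0.004,0.003,0.04],"twist":0},{"gripper":0,"travel":[0,0,0],"twist":0}]' 
python3 -c "
from h import *
aim(436.1,-267.3,174)"
```

```text
t 13.7 tcp [ 448.5 -233.6  301.4] pt [ 456.2 -233.6  136.6] travel mm [-34.4  22.4  72.4] yaw 21.9 tilt [ 0.047 -0.   ] w 85.4 F [-0.9  0.4 -0.5]
time: 14.08
tcp_pos: [436.2, -264.9, 230.2]
tool_rot: [0.005, 0.981, 0.191, 0.024]
contact_force: [0.6, 0.5, 0.3]
width: 85.4
t 14.07 tcp [ 436.2 -264.9  230.2] pt [ 444.3 -265.2   65.4] travel mm [-10.9  -2.2  55.7] yaw 22.1 tilt [ 0.049 -0.001] w 85.4 F [0.6 0.5 0.3]
```

```bash
python3 -m jog '[{"gripper":0,"travel":[-0.009,-0.002,0.03],"twist":0},{"gripper":0,"travel":[-0.002,0,0.028],"twist":0},{"gripper":0,"travel":[0,0,0],"twist":0}]' 
python3 -c "
from h import *
aim(436.1,-267.3,174)"
```

```text
time: 14.45
tcp_pos: [430.9, -266.0, 175.5]
tool_rot: [0.007, 0.981, 0.193, 0.026]
contact_force: [0.1, 0.2, 0.8]
width: 85.1
t 14.45 tcp [ 430.9 -266.   175.5] pt [ 439.7 -266.7   10.8] travel mm [-3.6 -0.9  1.4] yaw 22.3 tilt [ 0.053 -0.004] w 85.1 F [0.1 0.2 0.8]
```

```bash
python3 -m jog '[{"gripper":255,"travel":[-0.003,0,0.002],"twist":0},{"gripper":255,"travel":[0,0,0],"twist":0},{"gripper":255,"travel":[0,0,0],"twist":0},{"gripper":255,"travel":[0,0,0],"twist":0}]' 40
python3 -c "
from h import *
aim(436.1,-267.3,174)"
python3 -m jog '[{"gripper":255,"travel":[0,0,-0.05],"twist":0},{"gripper":255,"travel":[0,0,-0.06],"twist":0},{"gripper":255,"travel":[0,0,-0.01],"twist":0}]' 
python3 -c "
from h import *
held(55,'h55');aim(*POST[55],290)"
```

```text
time: 14.95
tcp_pos: [429.6, -267.2, 178.2]
tool_rot: [0.009, 0.981, 0.194, 0.027]
contact_force: [-0.4, 1.2, -1.9]
width: 53.7
t 14.95 tcp [ 429.6 -267.2  178.2] pt [ 439.1 -268.4   13.5] travel mm [-2.5 -2.3  4. ] yaw 22.4 tilt [ 0.057 -0.008] w 53.7 F [-0.4  1.2 -1.9]
time: 15.32
tcp_pos: [422.3, -266.0, 300.8]
tool_rot: [0.008, 0.981, 0.194, 0.027]
contact_force: [0.6, -0.6, -3.2]
width: 53.7
{np.int64(140): np.int64(219), np.int64(142): np.int64(204), np.int64(144): np.int64(199), np.int64(146): np.int64(195), np.int64(148): np.int64(190), np.int64(150): np.int64(173), np.int64(152): np.int64(177), np.int64(154): np.int64(1011), np.int64(156): np.int64(4279), np.int64(158): np.int64(2427), np.int64(160): np.int64(517), np.int64(162): np.int64(448), np.int64(164): np.int64(412), np.int64(166): np.int64(308), np.int64(168): np.int64(379), np.int64(170): np.int64(381), np.int64(172): np.int64(283), np.int64(174): np.int64(239), np.int64(176): np.int64(48), np.int64(178): np.int64(0), np.int64(180): np.int64(0)}
top z 157 x range [-27.9  24.9] y [-28.7  28.5]
t 15.38 tcp [ 422.2 -266.   300. ] pt [ 431.2 -266.8  135.2] travel mm [ 242.9 -239.8   15.7] yaw 22.4 tilt [ 0.055 -0.005] w 53.6 F [ 1.  -0.   0.6]
```

```bash
python3 -m jog '[{"gripper":255,"travel":[0.04,-0.04,0],"twist":0},{"gripper":255,"travel":[0.042,-0.042,0],"twist":0},{"gripper":255,"travel":[0.042,-0.042,0],"twist":0},{"gripper":255,"travel":[0.042,-0.042,0],"twist":0},{"gripper":255,"travel":[0.038,-0.038,0],"twist":0}]' 
python3 -m jog '[{"gripper":255,"travel":[0,0,0],"twist":0}]' 
python3 -c "
from h import *
aim(566.3,47.5,258,-1.5)"
```

```text
time: 16.0
tcp_pos: [535.0, 4.9, 297.8]
tool_rot: [0.006, 0.982, 0.19, 0.023]
contact_force: [1.1, -0.1, -1.6]
width: 53.4
time: 16.12
tcp_pos: [535.6, 8.0, 295.9]
tool_rot: [0.006, 0.981, 0.192, 0.022]
contact_force: [0.3, -0.7, -2.0]
width: 53.3
t 16.12 tcp [535.6   8.  295.9] pt [541.7   7.  131. ] travel mm [ 36.5 -29.   38.9] yaw 22.1 tilt [ 0.045 -0.003] w 53.3 F [ 0.3 -0.7 -2. ]
```

```bash
python3 -m jog '[{"gripper":255,"travel":[0.034,-0.027,0.01],"twist":0},{"gripper":255,"travel":[0.002,-0.001,0.025],"twist":0},{"gripper":255,"travel":[0,0,0],"twist":0}]' 
python3 -c "
from h import *
aim(566.3,47.5,250,-1.5);posts('p55')"
```

```text
time: 16.5
tcp_pos: [559.7, 47.9, 256.8]
tool_rot: [0.005, 0.981, 0.192, 0.019]
contact_force: [-0.5, 0.5, -2.5]
width: 53.4
t 16.5 tcp [559.7  47.9 256.8] pt [564.9  46.8  91.9] travel mm [ 1.3 -0.2  6.9] yaw 22.1 tilt [ 0.04  -0.003] w 53.4 F [-0.5  0.5 -2.5]
post 34 44 [668.1  88.2  54.6] mid [668.4  88.4  54.9]
post 44 414 [622.6  69.9  55.8] mid [622.7  69.8  55.8]
post 55 562 [562.6  45.8  56.6] mid [562.1  46.   55.9]
post 67 791 [505.5  22.2  56.2] mid [504.6  20.5  55.7]
```

View pics/p55.png

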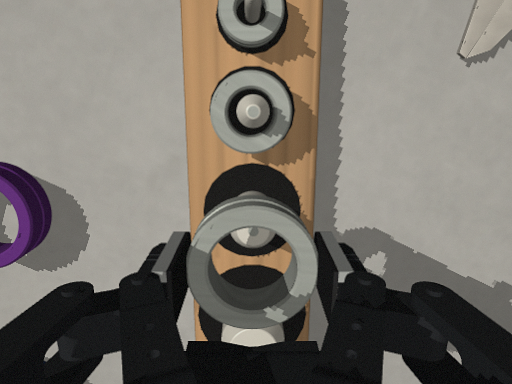

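Rings 34 and 44 are seated at (252,20) and (252,110). Post_55's top shows through the bore at (252,235), consistent with being ahead of and below the ring. Lowering.

```bash
python3 -m jog '[{"gripper":255,"travel":[0,0,0.02],"twist":0},{"gripper":255,"travel":[0,0,0],"twist":0}]' 
python3 -c "
from h import *
aim(565.7,47.1,204,-1.5)"
```

```text
time: 16.8
tcp_pos: [560.9, 46.3, 239.3]
tool_rot: [0.006, 0.981, 0.191, 0.021]
contact_force: [0.0, 0.7, -2.3]
width: 53.6
t 16.8 tcp [560.9  46.3 239.3] pt [566.5  45.2  74.4] travel mm [-1.4 -2.8 35.3] yaw 22.0 tilt [ 0.043 -0.003] w 53.6 F [ 0.   0.7 -2.3]
```

```bash
python3 -m jog '[{"gripper":255,"travel":[-0.001,-0.002,0.018],"twist":0},{"gripper":255,"travel":[0,0,0.014],"twist":0},{"gripper":255,"travel":[0,0,0],"twist":0}]' 
python3 -c "
from h import *
aim(565.7,47.1,201,-1.5)"
```

```text
time: 17.18
tcp_pos: [560.7, 46.9, 207.1]
tool_rot: [0.006, 0.981, 0.19, 0.022]
contact_force: [0.7, -0.8, -2.1]
width: 53.7
t 17.18 tcp [560.7  46.9 207.1] pt [566.8  45.8  42.2] travel mm [-0.8 -1.7  6. ] yaw 22.0 tilt [ 0.045 -0.003] w 53.7 F [ 0.7 -0.8 -2.1]
```

```bash
python3 -m jog '[{"gripper":255,"travel":[-0.001,-0.001,0.005],"twist":0},{"gripper":255,"travel":[0,0,0.001],"twist":0}]' 
python3 -c "
from h import *
aim(565.7,47.1,201,-1.5)"
```

```text
time: 17.42
tcp_pos: [559.8, 47.5, 201.1]
tool_rot: [0.006, 0.981, 0.19, 0.022]
contact_force: [-0.3, -0.3, -1.2]
width: 53.5
t 17.43 tcp [559.8  47.5 201.1] pt [565.9  46.4  36.2] travel mm [ 0.  -0.8  0.1] yaw 22.0 tilt [ 0.046 -0.003] w 53.5 F [-0.3 -0.3 -1.2]
```

```bash
python3 -m jog '[{"gripper":0,"travel":[0,0,0.001],"twist":0},{"gripper":0,"travel":[0,0,0],"twist":0},{"gripper":0,"travel":[0,0,-0.04],"twist":0},{"gripper":0,"travel":[0,0,-0.06],"twist":0}]' 
python3 -c "
from h import *
seated(55,43);aim(562,302,300)"
```

```text
time: 17.92
tcp_pos: [554.8, 47.9, 299.1]
tool_rot: [0.005, 0.981, 0.19, 0.019]
contact_force: [1.2, -0.2, 1.0]
width: 85.4
seated 55 3047 row/cross range [[-26.7, -26.6], [26.9, 26.6]] z [41.4 42.7 43.7] plane slope [ 7.0000e-03 -0.0000e+00  4.2645e+01]
t 17.98 tcp [555.6  48.  308.2] pt [563.9  47.3 143.4] travel mm [  93.2 -237.     7.2] yaw 22.0 tilt [ 0.05  -0.004] w 85.4 F [ 2.2  1.  12.1]
```

```bash
python3 -m jog '[{"gripper":0,"travel":[0.02,-0.052,0],"twist":0},{"gripper":0,"travel":[0.02,-0.052,0],"twist":0},{"gripper":0,"travel":[0.02,-0.052,0],"twist":0},{"gripper":0,"travel":[0.015,-0.045,0],"twist":0},{"gripper":0,"travel":[0,0,0],"twist":0}]' 
python3 -c "
from h import *
look('r67',(562,302),24,70);aim(562,302,300)"
```

```text
time: 18.6
tcp_pos: [550.4, 268.3, 312.1]
tool_rot: [0.007, 0.981, 0.189, 0.029]
contact_force: [-0.2, -0.7, -0.1]
width: 85.3
blob px [202. 166.] n 2828 circ 564.8 308.1 d 67.2 mean [565.8 308.2]
t 18.65 tcp [550.6 266.9 312.1] pt [560.4 266.4 147.4] travel mm [ 14.  -32.8  12.1] yaw 21.8 tilt [ 0.059 -0.003] w 85.5 F [-1.  -0.4 -0.4]
```

View pics/r67.png

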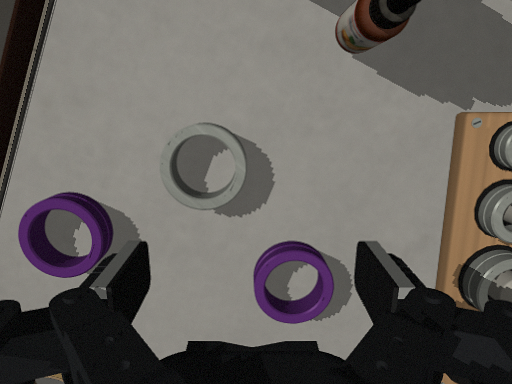

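Ring_67 is the grey ring at px (203,166), 67.2 mm across. The purple ones at (65,235) and (293,283) and the bottle at (370,25) are clear.

```bash
python3 -c "
from h import *
aim(565,308,235)"; python3 -m jog '[{"gripper":0,"travel":[0.02,-0.036,0.03],"twist":0},{"gripper":0,"travel":[0.001,-0.003,0.04],"twist":0},{"gripper":0,"travel":[0,0,0],"twist":0}]' 
python3 -c "
from h import *
aim(565,308,205)"
```

```text
t 18.65 tcp [550.6 266.9 312.1] pt [560.4 266.4 147.4] travel mm [ 15.5 -38.8  77.1] yaw 21.8 tilt [ 0.059 -0.003] w 85.5 F [-1.  -0.4 -0.4]
time: 19.02
tcp_pos: [561.1, 309.1, 242.4]
tool_rot: [0.007, 0.982, 0.188, 0.03]
contact_force: [-0.7, -0.1, -0.0]
width: 85.5
t 19.02 tcp [561.1 309.1 242.4] pt [571.3 308.5  77.7] travel mm [-8.2 -2.8 36.9] yaw 21.7 tilt [ 0.062 -0.003] w 85.5 F [-0.7 -0.1 -0. ]
```

```bash
python3 -m jog '[{"gripper":0,"travel":[-0.006,-0.002,0.015],"twist":0},{"gripper":0,"travel":[-0.001,0,0.02],"twist":0},{"gripper":0,"travel":[0,0,0],"twist":0}]' 
python3 -c "
from h import *
look('r67b',(565,308),24,50);aim(565,308,178)"
```

```text
time: 19.4
tcp_pos: [556.6, 306.4, 208.2]
tool_rot: [0.007, 0.982, 0.186, 0.032]
contact_force: [-1.0, -0.7, 0.2]
width: 85.5
blob px [247. 240.] n 6863 circ 564.4 307.9 d 67.9 mean [566.1 308.4]
t 19.45 tcp [556.9 306.6 209.2] pt [567.8 306.3  44.6] travel mm [-3.9 -3.4 31. ] yaw 21.6 tilt [ 0.066 -0.002] w 85.3 F [-0.7 -0.2  0.1]
```

```bash
python3 -m jog '[{"gripper":0,"travel":[-0.003,-0.003,0.018],"twist":0},{"gripper":0,"travel":[-0.001,0,0.019],"twist":0},{"gripper":0,"travel":[0,0,0],"twist":0}]' 
python3 -c "
from h import *
aim(565,308,172)"
```

```text
time: 19.82
tcp_pos: [554.5, 307.9, 170.2]
tool_rot: [0.007, 0.982, 0.186, 0.033]
contact_force: [-0.2, -0.5, 0.5]
width: 85.4
t 19.82 tcp [554.5 307.9 170.2] pt [565.6 307.7   5.6] travel mm [-0.4 -0.4 -1.8] yaw 21.6 tilt [ 0.067 -0.001] w 85.4 F [-0.2 -0.5  0.5]
```

```bash
python3 -m jog '[{"gripper":255,"travel":[0,0,0],"twist":0},{"gripper":255,"travel":[0,0,0],"twist":0},{"gripper":255,"travel":[0,0,0],"twist":0}]' 60
python3 -c "
from h import *
aim(565,308,172)"
python3 -m jog '[{"gripper":255,"travel":[0,0,-0.05],"twist":0},{"gripper":255,"travel":[0,0,-0.06],"twist":0},{"gripper":255,"travel":[0,0,-0.01],"twist":0}]' 
python3 -c "
from h import *
held(67,'h67');aim(498,19.9,290)"
```

```text
time: 20.2
tcp_pos: [554.8, 308.0, 171.3]
tool_rot: [0.007, 0.982, 0.187, 0.033]
contact_force: [-0.1, -0.1, -3.6]
width: 65.2
t 20.2 tcp [554.8 308.  171.3] pt [565.9 307.8   6.7] travel mm [-0.8 -0.5 -0.8] yaw 21.6 tilt [ 0.068 -0.001] w 65.2 F [-0.1 -0.1 -3.6]
time: 20.58
tcp_pos: [546.2, 308.0, 293.1]
tool_rot: [0.007, 0.982, 0.186, 0.032]
contact_force: [0.5, -0.2, -3.7]
width: 65.6
{np.int64(140): np.int64(258), np.int64(142): np.int64(240), np.int64(144): np.int64(1227), np.int64(146): np.int64(3998), np.int64(148): np.int64(4830), np.int64(150): np.int64(1300), np.int64(152): np.int64(632), np.int64(154): np.int64(635), np.int64(156): np.int64(591), np.int64(158): np.int64(520), np.int64(160): np.int64(460), np.int64(162): np.int64(612), np.int64(164): np.int64(469), np.int64(166): np.int64(429), np.int64(168): np.int64(277), np.int64(170): np.int64(100), np.int64(172): np.int64(15), np.int64(174): np.int64(0), np.int64(176): np.int64(0), np.int64(178): np.int64(0), np.int64(180): np.int64(0)}
top z 149 x range [-26.7  33. ] y [-34.6  34.5]
t 20.62 tcp [546.1 308.  292.1] pt [556.6 307.5 127.4] travel mm [-160.   246.1   -0.9] yaw 21.6 tilt [ 0.064 -0.003] w 65.4 F [ 0.6  1.2 -2.7]
```

```bash
python3 -m jog '[{"gripper":255,"travel":[-0.025,0.04,0],"twist":0},{"gripper":255,"travel":[-0.03,0.045,0],"twist":0},{"gripper":255,"travel":[-0.03,0.045,0],"twist":0},{"gripper":255,"travel":[-0.03,0.045,0],"twist":0},{"gripper":255,"travel":[-0.025,0.04,0],"twist":0}]' 
python3 -m jog '[{"gripper":255,"travel":[0,0,0],"twist":0}]' 
python3 -c "
from h import *
aim(498,19.9,260,-.7)"
```

```text
time: 21.25
tcp_pos: [492.1, 52.1, 281.6]
tool_rot: [0.007, 0.982, 0.189, 0.027]
contact_force: [0.8, -0.5, -2.5]
width: 65.6
time: 21.38
tcp_pos: [491.4, 49.6, 280.1]
tool_rot: [0.007, 0.982, 0.187, 0.026]
contact_force: [1.2, 0.7, -3.2]
width: 65.1
t 21.38 tcp [491.4  49.6 280.1] pt [499.5  48.7 115.3] travel mm [-13.   25.7  20.1] yaw 21.6 tilt [ 0.053 -0.004] w 65.1 F [ 1.2  0.7 -3.2]
```

```bash
python3 -m jog '[{"gripper":255,"travel":[-0.012,0.024,0],"twist":0},{"gripper":255,"travel":[0,0,0.018],"twist":0},{"gripper":255,"travel":[0,0,0],"twist":0}]' 
python3 -c "
from h import *
aim(498,19.9,240,-.7);posts('p67')"
```

```text
time: 21.75
tcp_pos: [489.5, 22.4, 258.3]
tool_rot: [0.006, 0.982, 0.187, 0.023]
contact_force: [-0.7, -0.0, -3.4]
width: 65.6
t 21.75 tcp [489.5  22.4 258.3] pt [496.8  21.7  93.5] travel mm [-0.4  1.7 18.4] yaw 21.6 tilt [ 0.048 -0.003] w 65.6 F [-0.7 -0.  -3.4]
post 55 1490 [565.3  46.7  56.3] mid [565.5  46.7  55.9]
post 67 1781 [495.2  18.8  56.7] mid [494.2  19.2  56.1]
```

View pics/p67.png

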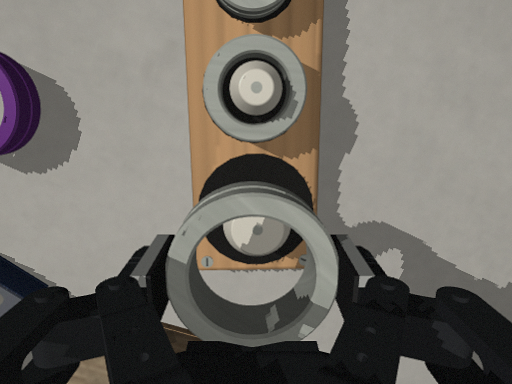

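Ring_55 is seated, px (254,88). Post_67 (258,230) lies ahead of and below the bore, as expected. Lowering.

```bash
python3 -m jog '[{"gripper":255,"travel":[0,0.002,0.02],"twist":0},{"gripper":255,"travel":[0,0,0],"twist":0}]' 
python3 -c "
from h import *
aim(497.7,19.6,197,-.7)"
```

```text
time: 22.05
tcp_pos: [491.9, 21.5, 239.6]
tool_rot: [0.006, 0.982, 0.188, 0.024]
contact_force: [-0.6, -0.2, -4.1]
width: 65.2
t 22.05 tcp [491.9  21.5 239.6] pt [499.5  20.7  74.8] travel mm [-4.  -0.5 42.4] yaw 21.7 tilt [ 0.05  -0.003] w 65.2 F [-0.6 -0.2 -4.1]
```

```bash
python3 -m jog '[{"gripper":255,"travel":[-0.002,0,0.018],"twist":0},{"gripper":255,"travel":[-0.001,0,0.016],"twist":0},{"gripper":255,"travel":[0,0,0],"twist":0}]' 
python3 -c "
from h import *
aim(497.7,19.6,195,-.7)"
```

```text
time: 22.42
tcp_pos: [491.7, 21.1, 207.0]
tool_rot: [0.007, 0.982, 0.188, 0.026]
contact_force: [-0.4, 1.2, -3.1]
width: 65.6
t 22.43 tcp [491.7  21.1 207. ] pt [499.7  20.3  42.2] travel mm [-2.7 -0.3 11.8] yaw 21.7 tilt [ 0.053 -0.003] w 65.6 F [-0.4  1.2 -3.1]
```

```bash
python3 -m jog '[{"gripper":255,"travel":[-0.002,0,0.008],"twist":0},{"gripper":255,"travel":[-0.001,0,0.003],"twist":0},{"gripper":255,"travel":[0,0,0],"twist":0}]' 
python3 -c "
from h import *
aim(497.7,19.6,195,-.7)"
```

```text
time: 22.8
tcp_pos: [489.8, 20.0, 196.5]
tool_rot: [0.007, 0.982, 0.188, 0.026]
contact_force: [0.8, -0.8, -3.5]
width: 65.4
t 22.8 tcp [489.8  20.  196.5] pt [498.1  19.2  31.7] travel mm [-0.3 -0.6  1.4] yaw 21.7 tilt [ 0.054 -0.003] w 65.4 F [ 0.8 -0.8 -3.5]
```

```bash
python3 -m jog '[{"gripper":255,"travel":[0,0,0.002],"twist":0},{"gripper":0,"travel":[0,0,0],"twist":0},{"gripper":0,"travel":[0,0,0],"twist":0},{"gripper":0,"travel":[0,0,-0.04],"twist":0},{"gripper":0,"travel":[0,0,-0.06],"twist":0}]' 
python3 -m jog '[{"gripper":0,"travel":[0,0,-0.05],"twist":0},{"gripper":0,"travel":[-0.03,0,-0.05],"twist":0},{"gripper":0,"travel":[0,0,0],"twist":0}]' 
python3 -c "
from h import *
POST.update({67:(497.7,19.6),55:(565.5,46.8)})
for k,z in ((67,47),(55,43),(44,40),(34,37)): seated(k,z)
save(env.camera('wrist'),'fin');c=env.camera('side');save(c,'fins')
a=cv2.imread('pics/fin.png');b=cv2.imread('pics/fins.png')[140:260,150:350]
cv2.imwrite('pics/final.png',np.vstack([cv2.resize(a,(400,300)),cv2.resize(b,(400,240))]))
print(env.find_in('oil_dropper',c)[:1])"
```

```text
time: 23.42
tcp_pos: [484.0, 20.3, 293.9]
tool_rot: [0.006, 0.982, 0.188, 0.024]
contact_force: [0.3, -0.2, 0.6]
width: 85.3
time: 23.8
tcp_pos: [450.0, 9.4, 400.8]
tool_rot: [0.007, 0.982, 0.188, 0.028]
contact_force: [0.5, -0.5, 0.4]
width: 85.3
seated 67 2233 row/cross range [[-32.0, -32.9], [33.0, 32.0]] z [45.6 46.9 49.5] plane slope [ 4.0000e-03 -1.0000e-03  4.7166e+01]
seated 55 1827 row/cross range [[-27.7, -26.1], [26.0, 26.2]] z [41.7 43.  44.1] plane slope [-5.0000e-03  2.0000e-03  4.2952e+01]
seated 44 174 row/cross range [[-23.5, -14.1], [-17.8, 12.8]] z [35.2 39.4 40.6] plane slope [2.8200e-01 1.2000e-02 4.4589e+01]Traceback (most recent call last):
  File "<string>", line 4, in <module>
    for k,z in ((67,47),(55,43),(44,40),(34,37)): seated(k,z)
                                                  ~~~~~~^^^^^
  File "h.py", line 58, in seated
    print("seated",k,len(Q),"row/cross range",np.percentile(u,[.5,99.5],axis=0).round(1).tolist(),"z",np.percentile(Q[:,2],[10,50,90]).round(1),"plane slope",np.linalg.lstsq(np.c_[u,np.ones(len(u))],Q[:,2],rcond=None)[0].round(3))
                                              ~~~~~~~~~~~~~^^^^^^^^^^^^^^^^^^^^
    return _quantile_unchecked(
        a, q, axis, out, overwrite_input, method, keepdims, weights)
    return _ureduce(a,
                    func=_quantile_ureduce_func,
    ...<5 lines>...
                    overwrite_input=overwrite_input,
                    method=method)
    r = func(a, **kwargs)
    result = _quantile(arr,
                       quantiles=q,
    ...<2 lines>...
                       out=out,
                       weights=wgt)
    slices_having_nans = np.isnan(arr[-1, ...])
                                  ~~~^^^^^^^^^
IndexError: index -1 is out of bounds for axis 0 with size 0
```

Rings 67 and 55 are flat at the right heights. Rings 44 and 34 were only out of the wrist frame, so I'll check with the side view.

```bash
python3 -c "
from h import *
c=env.camera('side');save(c,'fins');P=cloud(c)
b=cv2.imread('pics/fins.png')[130:260,170:370]
cv2.imwrite('pics/final.png',cv2.resize(b,None,fx=4,fy=4,interpolation=cv2.INTER_CUBIC))
for k,z in ((44,40),(34,37)):
    x,y=POST[k];Q=P[(np.hypot(P[...,0]-x,P[...,1]-y)<k/2+4)&(abs(P[...,2]-z)<4)];print(k,len(Q),Q.mean(0),np.median(Q[:,2]))
print(env.find_in('oil_dropper',c)[:1],env.observe()['contact_force'])"
```

```text
44 107 [617.38958022  64.30732484  39.83748803] 39.83454138022341
34 75 [666.80395166  84.84369685  36.42669026] 36.590125679837115
[{'rect': [0.5076, 0.3669, 0.5295, 0.4565], 'confidence': 0.61}] [-0.32547973  0.36842903 -0.68826989]
```

View pics/final.png

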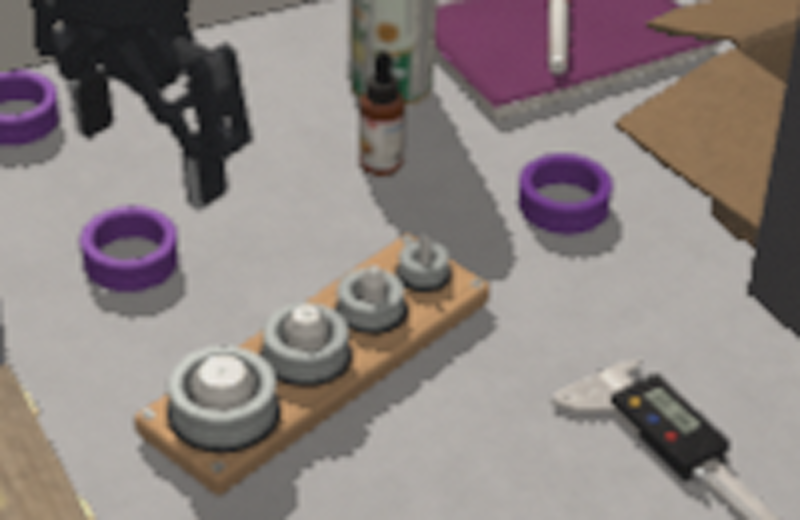

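All four grey rings sit flat on their posts: (222,395), (305,340), (372,297) and (424,262). The bottle stands upright at (382,120) and the gripper is clear.

```bash
python3 -c "
from h import *
print(env.close_job(), env.observe()['time'])"
```

```text
the job is handed in; nothing more can be done
the job is handed in; nothing more can be done
```

All four steel rings are on the stand in size order, placed smallest first and each with its post through the bore. I handed the job in at about 24 s of robot time, against the 96 s limit.

- **Seating:** In the last checks the ring tops measured about 36.6, 39.8, 43 and 47 mm, against 37, 40, 43 and 47 mm expected. Rings 67 and 55 were flat and centred within about 1 mm; 44 was flat when measured just after placing, and 34's height and centre fitted then.
- **Surroundings:** The oil bottle is standing, the purple look-alikes were not touched, and the gripper was clear with no contact force.
- **Disagreements:**
  - My first end-of-job wrist check stopped with an error because rings 34 and 44 were out of frame. I rechecked them with the side camera, where the visible points averaged about 5–8 mm towards the camera, as I'd expect with only the near side in view.
  - The tool tilted by up to 4° over the moves. I allowed for it in the aiming.
  - I gripped ring 44 too high at first and re-gripped it lower before lifting.

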